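# Hold the recessed calibration button of a bench reference source

### The job

Put the bench reference source into calibration: turn its black bar knob clockwise until the white pointer line stands at the red mark on the dial, and let go of it. Then draw the yellow-handled stylus out of the tool stand, put its white tip straight down through the orange-ringed hole in the instrument's top panel and press the recessed button fully down, gently, without forcing it. Finish like that, with the stylus in the gripper still holding the button down; leave the knob on its mark and everything else on the bench where it is.

Things in the scene. Friction and masses are not known exactly. Their poses are not given: they have to be found in the camera images.
- source: bench reference source: low white case with a grey top panel, 170 (x) by 230 (y) by 75 mm high; fixed on the bench. Origin at the centre of its underside, z up; its operator's side faces its own -x. The panel's upper face is at z = 75 mm. On it: the bar knob, axis at (-12, 50) mm; the recessed button's hole at (-30, -60) mm; a flat display window on the +x side behind the knob; two binding posts 20 mm tall at (60, -45) and (60, -75) mm
- dial_knob (a joint): turn of the knob in rad: 0 at the anticlockwise stop, grows clockwise seen from above, stop at 5.24. The pointer stands at the red mark at 3.665 (keep within 0.12 rad). It starts anticlockwise of the mark, 0.55 to 1.5 rad short of it; it stays where it is left (friction 0.04 N m). In the source's frame the white pointer's direction, from the axis, is at the angle 2.618 minus this value, measured anticlockwise from the source's +x
- knob_grip (a point): on the knob's axis, 26 mm above the panel, at the height to grip it. The knob is a black round skirt of 44 mm diameter, 4 mm thick, carrying an upright bar 42 mm long, 13 mm thick, its top 34 mm above the panel: pinch the bar across its 13 mm. Own x runs along the bar towards the white pointer line's end, z up
- dial_mark (a point): centre of the red mark printed on the panel, 13 by 3.6 mm, 31 mm from the knob's axis; the other ten dial marks are thin and black
- aperture (a point): centre of the hole, at the panel's upper face: 12 mm diameter through the 4 mm panel, with an orange ring of 23 mm outer diameter printed round it; axes as the source's
- cal_button (a joint): travel of the recessed white button in m: 0 up, 0.006 fully down (more than 0.004 counts as held down). It is 17 mm in diameter, centred under the hole; its top is 12 mm below the panel's upper face when up. It springs back; it starts to move at 1.5 N and is fully down at 5 N; more than 40 N would break it
- stand: wooden tool stand, 60 (x) by 150 (y) by 60 mm high, fixed. Origin at the centre of its underside. Three holes of 8 mm diameter in its top at y = -48, 0 and 48 mm, x = 0, each 57 mm deep, with one upright tool in each, in any order
- stylus: adjusting stylus, standing upright in one of the stand's holes: white plastic shaft of 5 mm diameter and 54 mm long, above it a round ribbed yellow handle of 13 mm diameter from 54 to 132 mm, and a white cap to 145 mm. Origin at the tip, own z from the tip up to the handle. 20 to 35 g. In the stand its shoulder (at 54 mm) rests on the stand's top, the tip 6 mm above the bench
- stylus_tip (a point): the stylus's lower end, centre of its 5 mm tip
- stylus_grip (a point): on the stylus's axis, 118 mm above the tip: where to grip it (from above)
- driver_blue: screwdriver with a blue handle of 15 mm diameter, 145 mm long, upright in the stand; leave it there. Origin at its tip
- driver_green: screwdriver with a green handle of 15 mm diameter, 145 mm long, upright in the stand; leave it there. Origin at its tip
- board: loose green circuit board, 80 by 110 mm, up to 18 mm high; leave it
- multimeter: grey hand-held meter lying flat, 170 by 80 by 47 mm; leave it
- notebook: lined notebook, 210 by 148 by 14 mm; leave it
- pen: blue pen, 140 mm long, lying on the notebook; leave it
- parts_tray: grey tray with compartments, 110 by 160 by 32 mm; leave it
- bottle: amber bottle with a black cap, 56 mm diameter, 130 mm high; leave it
Not all that is in view belongs to the job. Leave any pink look-alike of the stand alone.

How it is judged:
On the way, in this order (a step that is already met when the one before it is completed fails the run):
1. the knob's pointer stands at the red mark and the knob is let go (value of joint dial_knob between 3.545 and 3.785 rad and contact force between the fingers and dial_knob below 0.2 N), for 0.3 s.
2. the stylus is drawn clear of the stand in the gripper (contact force between the fingers and stylus above 2 N and z of stylus_tip in the frame of stand above 0.062 m), for 0.2 s.
3. the stylus tip is through the hole and has the button down (value of joint cal_button above 0.004 m and contact force between stylus and cal_button above 1.5 N), for 0.2 s.
At the end, for the whole second after the job is handed in: knob let go, pointer within 0.12 rad of the red mark; the stylus, in the fingers and at rest, reaches through the hole (tip within 8 mm of its axis, 14 mm or more below the panel) and holds the button more than 4 of its 6 mm down with 1.5 to 40 N (all of step 1 and all of step 3 and contact force between stylus and cal_button below 40 N and contact force between the fingers and stylus above 2 N and horizontal distance between stylus_tip and aperture below 0.008 m and z of stylus_tip in the frame of source below 0.061 m and linear speed of stylus below 0.02 m/s); the arm keeps its last pose, push and grip.
It fails at once if the button is pressed while the pointer is off the red mark (value of joint cal_button above 0.003 m and not (value of joint dial_knob between 3.545 and 3.785 rad)).
It fails at once if the button is forced (over 40 N) (contact force between stylus and cal_button above 40 N).
It fails at once if another tool in the stand is pulled out or pushed aside (distance of any of driver_blue, driver_green from where it was at the start of the episode above 0.02 m).
It fails at once if something else on the bench is displaced (distance of any of board, multimeter, notebook, pen, parts_tray, bottle from where it was at the start of the episode above 0.03 m).
It also fails if it takes over 54 s, if anything falls off the work surface, if the arm or the gripper's body presses on something with over 40 N, if the wrist force passes 120 N, or if a joint passes its speed limit or range.

### The arm

A 6-joint arm with a two-finger parallel gripper is mounted at the origin on the work surface. World frame = base frame: x ahead of the robot, y to its left, z up, the work surface at z = 0. Lengths are in m, angles in rad, forces in N, time in s.
With the tool pointing down it reaches from about 0.3 to 0.875 m from the base axis. Payload 6.4 kg.
Tool frame: the origin (TCP) lies on the centre line of the jaws, within the pads' length; the fingertips stand 14 mm ahead of it and the grasp point (between the pads) lies 5 mm behind it; x points along the fingers, y is the direction in which the jaws open and shut, and the axes are right-handed (so a half turn about x gives the same grasp; the last joint's range is limited). The gripper opens to 85 mm and grips with 20 to 120 N. Pads are 22 mm wide; open, the fingers measure 114 mm over their backs; the gripper's body (76 mm by 85 mm) begins 54 mm behind the grasp point. The pads swing forward as they close: fully open they stand 13 mm farther back than shut.
Start: joints at [0.933, 0.181, 1.607, -0, 1.354, -0.206], TCP at [0.241, 0.522, 0.245] pointing down, gripper open.
Joint ranges: [-2.99, 2.99], [-0.89, 2.07], [0.3, 2.58], [-1.14, 4.28], [0, 2.63], [-3.12, 3.12]. Speed limits (rad/s): [2.57, 2.57, 3.01, 3.14, 3.14, 3.14].

### API

Orientations are given as a unit quaternion [x, y, z, w].
In Python, from bench import manip, capture, ticket, outline_of gives the robot as it stands.
- The arm moves only by the shell command python3 -m inch 'ROWS'. ROWS is a JSON object of lists of equal length, an entry for each row: "delta_pos": the shift along the world's x, y, z in m, a list of three; "twist": the turn, a rotation vector about the world's x, y, z in rad, a list of three; "gripper": the closure in counts, from 0 (fully open) to 255 (shut). A call has 1 to 12 rows; each row is the pose to reach, as a shift and turn from the pose commanded when the call began; what a row does not reach only later rows make up. A row lasts 1/8 s, in which the tool goes at most 62.5 mm and 10.7 degrees, less where a joint would pass 70% of its speed; a pose out of reach is approached as far as the arm can. A call with a gripper value outside its range is refused whole. The fingers move at their own pace and stop on an object; the grip force is fixed at half the most. Time passes only in rows, so rows that repeat a pose let the fingers close. It gives the time, the measured TCP pose, the force and the opening at its end, in the units of the state.
- manip.get_state(): the state, without advancing time (a new reading comes with each control period).
- capture(name): name is "side" or "top" or "wrist"; returns a dict with "frame" (400x640x3 uint8, blue, green, red), "K" (3x3 intrinsics, pixels), "xyz" and "orientation" of the camera in the world. Camera axes: x right, y down, z forward; pixel columns grow to the right and rows downward; lengths in m; the calibration is good to about 2 mm. A picture is of the moment at which its call begins. There is no depth.
- ticket.finish_job(): hands the job in, once; it reports no verdict.
Trained networks look in a picture, given as the dict that the camera call returned (one of the last four; its "shot" number tells which), for a name from the list of things; names that differ only in an ending like _2 or _b are one class to them, and where a whole thing is asked for, a point or a joint stands for the part that bears it (a point fixed in the world has none). Each returns a list of dicts, best first, with "conf" (0 to 1); they miss things now and then, are a little off and sometimes report something else, mostly with a low value. They report only what shows in the picture. A call takes as long as a camera call. They do not tell look-alikes from the thing itself.
- outline_of(query, picture): "mask" (400x640 bool, what is visible of it) and "extent" ([centre column, centre row, width, height] in pixels, round what is visible of it).
The state is a dict: "time_s": time; "joint_pos": joint angles; "qd": joint speeds; "effort": joint torques, N m; "tool_pos": TCP position; "eef_rot": TCP orientation; "force": force on the tool from outside, world axes, zero at the start; "torque": the same for the moment, N m; "gripper_width": finger opening in m.
Only numpy, scipy, OpenCV 4.12 (cv2) and the standard library are available. Lean on these libraries where they do the work, as an engineer would, in place of code of your own. Each camera call takes 0.05 s, during which the arm holds its last target.

## Working session

There is one attempt and no reset: what is moved stays moved. The work goes in short steps, Python scripts to look and compute and a shell command to move; the robot and the scene stay as the last step left them, time stands still between calls to the robot, and variables do not carry over. Pictures are saved under pics/ and viewed, and the job is handed in when it is done.

```bash
ls; mkdir -p pics; python3 - <<'E'
from bench import manip, capture, ticket, outline_of
import cv2,json,numpy as np
print(manip.get_state())
for n in ["side","top","wrist"]:
    c=capture(n); cv2.imwrite(f"pics/{n}0.png",c["frame"]); print(n,np.round(c["K"],1).tolist(),c["xyz"],c["orientation"])
    for q in ["source","stand","stylus","dial_knob","driver_blue","driver_green"]:
        for r in outline_of(q,c)[:3]: print(q,round(r["conf"],2),np.round(r["extent"],1))
E
```

```text
pics
{'time_s': 0.0, 'joint_pos': array([ 9.32706882e-01,  1.81567406e-01,  1.60800568e+00,  3.65411707e-06,
        1.35376083e+00, -2.06326407e-01]), 'qd': array([-0.00193932, -0.0006992 ,  0.00198536, -0.00079446, -0.0002381 ,
        0.00018991]), 'effort': array([-5.40231067e-04, -4.44871151e+01, -3.51339090e+01, -3.70932339e-04,
        9.09991097e-03,  2.00125953e-05]), 'tool_pos': array([0.2403039 , 0.52180885, 0.24437041]), 'eef_rot': array([ 0.15090749,  0.69094648, -0.1520296 ,  0.69043964]), 'force': array([-0.75419779, -0.18511598,  0.48035785]), 'torque': array([-0.02375766,  0.04148241,  0.00222508]), 'gripper_width': 0.08543482605021331}
side [[467.2, 0.0, 325.2], [0.0, 467.2, 197.9], [0.0, 0.0, 1.0]] [-0.14515864 -0.74060035  0.90307795] [ 0.84024653 -0.3305339   0.14760946 -0.40366391]
source 0.62 [345.4 210.1  98.2  83.1]
source 0.23 [328.2 190.6  22.   20.3]
stand 0.84 [173.1 196.1  28.5  48.1]
stand 0.81 [261.4 179.1  36.1  40.3]
stand 0.63 [239.9 216.4  43.9  48.3]
stylus 0.7 [373.7 172.5  58.6  41.8]
dial_knob 0.7 [328.7 189.8  19.6  20.5]
driver_blue 0.54 [259
[... 296 characters left out ...]
[-0.69779433  0.71414559 -0.04161275  0.03670877]
source 0.86 [324.  184.8  83.3  67.7]
stand 0.93 [262.9 259.6  52.7  22.1]
stand 0.85 [194.8 293.6  56.6  35.5]
stand 0.78 [392.1 240.8  50.   30.2]
stylus 0.63 [162.1 243.   40.7  28.7]
dial_knob 0.48 [225.8 213.5  54.8  24.8]
dial_knob 0.44 [310.2 190.1  14.6  14.4]
driver_blue 0.42 [452.6 158.8  26.4  54.5]
driver_green 0.36 [205.7 206.9   8.6   6.9]
wrist [[294.5, 0.0, 317.4], [0.0, 294.5, 200.2], [0.0, 0.0, 1.0]] [0.16923235 0.55359197 0.37304406] [0.83278752 0.53189607 0.08304227 0.12905614]
source 0.57 [251.8 356.2  27.1  16.6]
stand 0.79 [212.9 224.8 136.1  65.6]
stand 0.65 [153.2 303.3  52.5  35.8]
stand 0.6 [264.4 352.2  57.9  20.9]
```

View pics/side0.png

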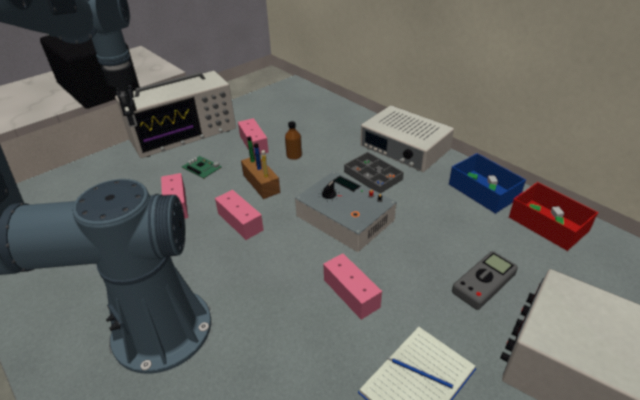

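View pics/top0.png

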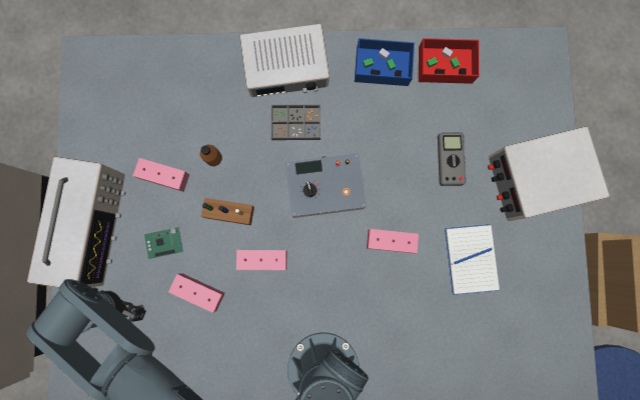

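View pics/wrist0.png

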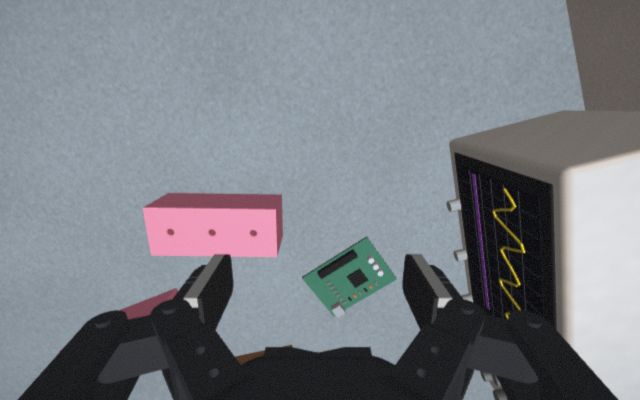

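```bash
cat > h.py <<'E'
import numpy as np,cv2
from scipy.spatial.transform import Rotation as R
from bench import manip, capture, ticket, outline_of
def ray(c,u,v):
    d=R.from_quat(c["orientation"]).as_matrix()@np.linalg.solve(c["K"],[u,v,1.]); return np.array(c["xyz"]),d
def atz(c,u,v,z):
    o,d=ray(c,u,v); return o+d*(z-o[2])/d[2]
def proj(c,p):
    q=R.from_quat(c["orientation"]).as_matrix().T@(np.array(p)-c["xyz"]); q=c["K"]@q; return q[:2]/q[2]
def crop(c,x0,y0,x1,y1,s,name):
    cv2.imwrite("pics/"+name,cv2.resize(c["frame"][y0:y1,x0:x1],None,fx=s,fy=s,interpolation=cv2.INTER_CUBIC))
E
python3 - <<'E'
from h import *
import pickle
c=capture("top"); pickle.dump(c,open("top.pkl","wb"))
crop(c,190,140,380,230,4,"topc.png")
s=capture("side"); pickle.dump(s,open("side.pkl","wb"))
crop(s,230,120,410,250,4,"sidec.png")
m=outline_of("source",c)[0]["mask"].astype(np.uint8)
print(cv2.minAreaRect(cv2.findNonZero(m)))
for n,u,v,z in [("src",326,185,.075),("knob",309,190,.109),("hole",346,191,.075),("stand",227,211,.06)]:
    print(n,atz(c,u,v,z))
E
```

```text
((450.5, 159.0), (52.0, 27.0), 90.0)
src [ 0.56294212 -0.02103372  0.075     ]
knob [0.54404993 0.031372   0.109     ]
hole [ 0.5429155  -0.08207349  0.075     ]
stand [0.49095195 0.28638143 0.06      ]
```

View pics/topc.png

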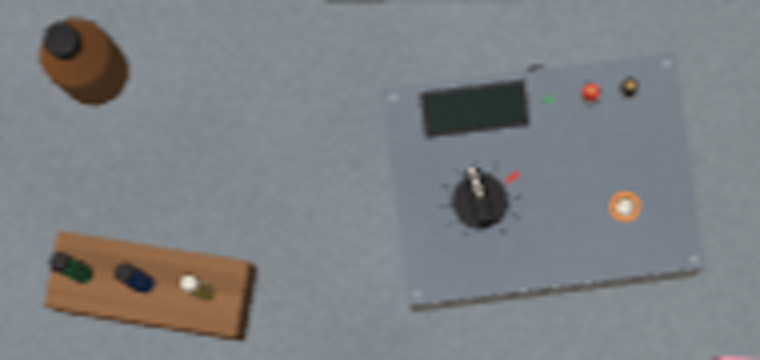

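View pics/sidec.png

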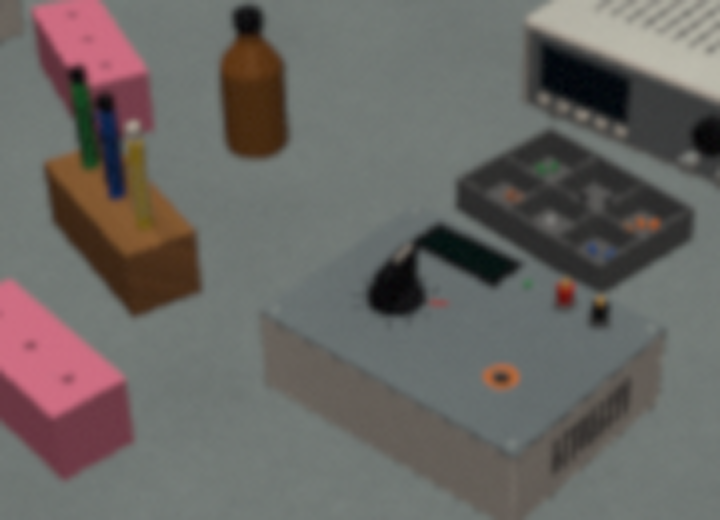

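```bash
python3 - <<'E'
from h import *
import pickle
c=pickle.load(open("top.pkl","rb"));s=pickle.load(open("side.pkl","rb"))
P=[(388,90),(682,55),(703,270),(412,307)]
L=[(85,115),(85,-115),(-85,-115),(-85,115)]
W=np.array([atz(c,190+u/4,140+v/4,.075)[:2] for u,v in P]); print(W)
L=np.array(L)/1000.
# rigid fit
a=W-W.mean(0); b=L-L.mean(0)
th=np.arctan2((b[:,0]*a[:,1]-b[:,1]*a[:,0]).sum(),(a*b).sum())
Rm=np.array([[np.cos(th),-np.sin(th)],[np.sin(th),np.cos(th)]]); t=W.mean(0)-Rm@L.mean(0)
print("yaw",th,"t",t,"res",W-(L@Rm.T+t))
k=Rm@[-.012,.05]+t;h=Rm@[-.03,-.06]+t; print("knob",k,"hole",h)
print("hole top",atz(c,190+625/4,140+206/4,.075),"side",atz(s,230+502/4,120+377/4,.075))
print("mark top",atz(c,190+513/4,140+177/4,.075),"side",atz(s,230+438/4,120+303/4,.075))
q=2.618-3.665+th; print("mark pred",k+.031*np.array([np.cos(q),np.sin(q)]))
e=atz(c,190+472/4,140+173/4,.109); print("ptr end",e, "angle", np.arctan2(e[1]-k[1],e[0]-k[0]))
e=atz(s,230+404/4,120+252/4,.109); print("ptr mid side",e, np.arctan2(e[1]-k[1],e[0]-k[0]))
print("mark angle",q)
# stand
P=[(58,233),(254,262),(242,338),(47,306)]
W=np.array([atz(c,190+u/4,140+v/4,.06)[:2] for u,v in P]); print(W,W.mean(0)); d=W[0]-W[1]; print("stand yaw",np.arctan2(-d[0],d[1]),np.linalg.norm(d))
m=atz(c,190+190/4,140+284/4,.06+.091-.0)
print("cap top",m,"cap side",atz(s,230+133/4,120+126/4,.151),"base side",atz(s,230+146/4,120+228/4,.06))
E
```

```text
[[ 0.63596287  0.09783772]
 [ 0.65841997 -0.13058976]
 [ 0.49055878 -0.14108131]
 [ 0.46727505  0.08230612]]
yaw 0.09248199853047992 t [ 0.56305417 -0.02288181] res [[-0.00110778 -0.0016388 ]
 [ 0.00010877 -0.00104916]
 [ 0.00152109  0.00415882]
 [-0.00052208 -0.00147086]]
knob [0.54648794 0.02579632] hole [ 0.53872338 -0.08539591]
hole top [ 0.5413478  -0.08279581  0.075     ] side [ 0.542705   -0.08578948  0.075     ]
mark top [0.56581496 0.00277351 0.075     ] side [0.56653462 0.00121896 0.075     ]
mark pred [5.64406004e-01 4.99226130e-04]
ptr end [0.56460141 0.0339368  0.109     ] angle 0.422367839182103
ptr mid side [0.55955052 0.02838132 0.109     ] 0.19536958478103567
mark angle -0.9545180014695203
[[0.53219687 0.35586339]
 [0.50615464 0.2044536 ]
 [0.44754298 0.21421059]
 [0.47570841 0.36420272]] [0.49040073 0.28468257]
stand yaw -0.17033171954010987 0.15363308009950985
cap top [0.48171726 0.2396706  0.151     ] cap side [0.48304931 0.23587625 0.151     ] base side [0.48213016 0.23370242 0.06      ]
```

```bash
python3 - <<'E'
from h import *
s=manip.get_state(); M=R.from_quat(s["eef_rot"]).as_matrix(); print(M.round(3), s["time_s"], s["tool_pos"])
print("ytool angle",np.arctan2(M[1,1],M[0,1]),"ztool angle",np.arctan2(M[1,2],M[0,2]))
c=capture("wrist"); print(M.T@(c["xyz"]-s["tool_pos"])); print(M.T@R.from_quat(c["orientation"]).as_matrix())
E
```

```text
[[ 0.     0.419  0.908]
 [ 0.     0.908 -0.419]
 [-1.     0.    -0.   ]] 1.2 [0.2406362  0.52226018 0.24528751]
ytool angle 1.1390004497718693 ztool angle -0.43179587672889674
[-0.12773254 -0.00142393 -0.07796375]
[[-9.48620484e-04 -3.03292437e-01  9.52897055e-01]
 [ 9.99997407e-01 -2.26032889e-03  2.76081623e-04]
 [ 2.07012728e-03  9.52894846e-01  3.03293795e-01]]
```

```bash
python3 -m inch '{"delta_pos":[[0.03,-0.05,0],[0.06,-0.1,0],[0.09,-0.15,0],[0.12,-0.2,0],[0.15,-0.25,0],[0.18,-0.3,0],[0.21,-0.35,0],[0.24,-0.4,0],[0.27,-0.45,-0.01],[0.307,-0.495,-0.025],[0.307,-0.495,-0.025],[0.307,-0.495,-0.025]],"twist":[[0,0,0.1],[0,0,0.2],[0,0,0.3],[0,0,0.4],[0,0,0.5],[0,0,0.6],[0,0,0.7],[0,0,0.73],[0,0,0.73],[0,0,0.73],[0,0,0.73],[0,0,0.73]],"gripper":[0,0,0,0,0,0,0,0,0,0,0,0]}'
python3 - <<'E'
from h import *
import pickle
c=capture("wrist"); pickle.dump(c,open("w1.pkl","wb")); cv2.imwrite("pics/w1.png",c["frame"])
crop(c,180,80,460,280,2.8,"w1c.png"); print(manip.get_state()["joint_pos"])
for q in ["dial_knob","dial_mark","aperture"]:
  try:
    for r in outline_of(q,c)[:2]: print(q,round(r["conf"],2),np.round(r["extent"],1))
  except Exception as e: print(q,e)
E
```

```text
time_s: 2.75
tool_pos: [0.5473, 0.0273, 0.22]
eef_rot: [-0.105, 0.7, 0.105, 0.699]
force: [0.5, -0.4, -0.3]
gripper_width: 0.0851
[-1.65866450e-01  1.44482703e-01  1.70068038e+00  3.57971912e-04
  1.29668983e+00 -2.03540325e+00]
dial_knob 0.97 [319.9 200.3  48.3  57.3]
dial_mark 0.7 [274.4 184.1 260.5 212.5]
aperture 0.56 [274.6 185.2 255.9 211.2]
```

View pics/w1.png

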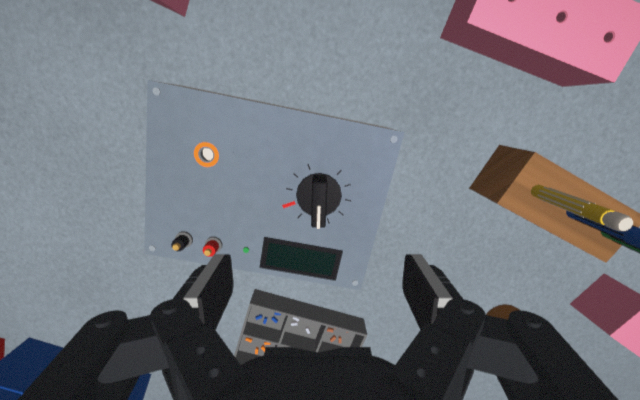

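View pics/w1c.png

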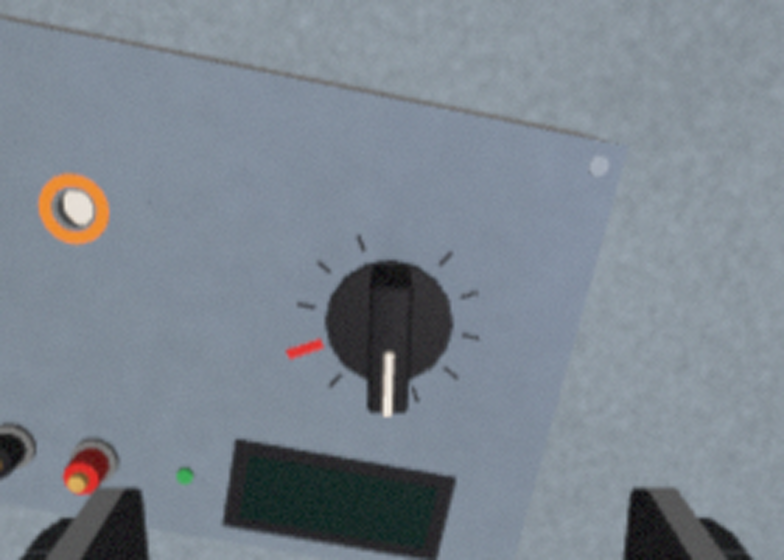

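```bash
python3 - <<'E'
from h import *
import pickle
c=pickle.load(open("w1.pkl","rb"))
f=lambda u,v,z:atz(c,180+u/2.8,80+v/2.8,z)[:2]
k=f(390,323,.079); print("knob skirt",k)
a=f(389,352,.109);b=f(388,415,.109); print("ptr line",a,b,"ang",np.arctan2(*(b-a)[::-1]),"len",np.linalg.norm(b-a))
print("bar ang from axis",np.arctan2(*(b-k)[::-1]))
m=f(305,349,.075); print("mark",m,np.linalg.norm(m-k),np.arctan2(*(m-k)[::-1]))
m1,m2=f(288,354,.075),f(323,344,.075);print("mark dir",np.arctan2(*(m1-m2)[::-1]))
h=f(74,209,.075);print("hole",h,"knob-hole",np.linalg.norm(k-h))
d=k-h; yaw=np.arctan2(d[1],d[0])-np.arctan2(110,18); print("yaw",yaw,"mark ang",2.618-3.665+yaw)
s=manip.get_state();M=R.from_quat(s["eef_rot"]).as_matrix();print("y ang",np.arctan2(M[1,1],M[0,1]),M[:,0],s["tool_pos"])
E
```

```text
knob skirt [0.54884907 0.02895913]
ptr line [0.54924642 0.02850952] [0.56927371 0.03431092] ang 0.2819574586872647 len 0.02085062576590619
bar ang from axis 0.25626515174456094
mark [0.56765841 0.00374293] 0.03145866733964796 -0.9299095728002714
mark dir -0.9856837409618886
hole [ 0.54272545 -0.08218244] knob-hole 0.11131014223924787
yaw 0.10715706707571893 mark ang -0.9398429329242812
y ang 1.870703141732845 [ 9.44549107e-04 -6.32431684e-06 -9.99999554e-01] [0.54732881 0.0284109  0.22093287]
```

```bash
python3 -m inch '{"delta_pos":[[0,0,-0.04],[0,0,-0.08],[0,0,-0.11],[0,0,-0.125],[0,0,-0.125]],"twist":[[0,0,-0.01],[0,0,-0.01],[0,0,-0.01],[0,0,-0.01],[0,0,-0.01]],"gripper":[60,120,140,150,150]}'
python3 - <<'E'
from h import *
c=capture("wrist");cv2.imwrite("pics/w2.png",c["frame"]);print(manip.get_state())
E
```

```text
time_s: 3.58
tool_pos: [0.5471, 0.0278, 0.095]
eef_rot: [-0.102, 0.7, 0.102, 0.699]
force: [-0.1, -0.2, -0.8]
gripper_width: 0.0353
{'time_s': 3.625, 'joint_pos': array([-1.66143163e-01,  3.06109609e-01,  1.78587122e+00,  2.39028156e-05,
        1.04889208e+00, -2.02574848e+00]), 'qd': array([-0.00283935, -0.01943922, -0.01799652, -0.00069719, -0.0009037 ,
       -0.00131667]), 'effort': array([ 6.54306309e-02, -4.36901128e+01, -2.82709301e+01,  2.34664312e-04,
        4.96658366e-03,  7.27494789e-04]), 'tool_pos': array([0.54799391, 0.02755865, 0.09600785]), 'eef_rot': array([-0.1018215 ,  0.69950308,  0.10167994,  0.69999215]), 'force': array([ 0.18158436, -0.15507607, -0.28382981]), 'torque': array([ 0.00629336, -0.03339131, -0.00691513]), 'gripper_width': 0.03505821863085009}
```

View pics/w2.png

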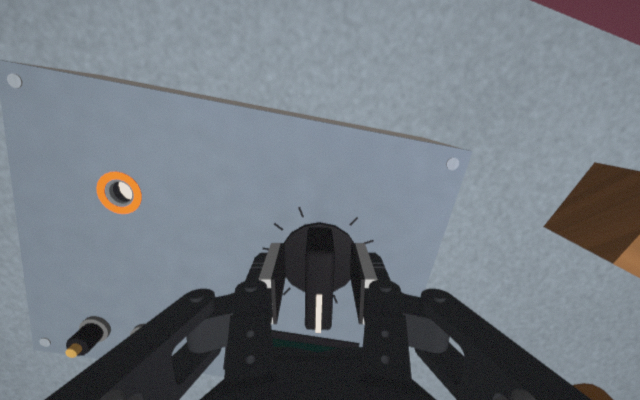

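```bash
python3 -m inch '{"delta_pos":[[0,0,0],[0,0,0],[0,0,0],[0,0,0],[0,0,0]],"twist":[[0,0,0],[0,0,0],[0,0,0],[0,0,0],[0,0,0]],"gripper":[200,255,255,255,255]}'; python3 -c "
from bench import manip;s=manip.get_state();print(s['force'],s['torque'])"
```

```text
time_s: 4.25
tool_pos: [0.5483, 0.0286, 0.0971]
eef_rot: [-0.101, 0.699, 0.102, 0.701]
force: [-2.6, 6.3, 6.4]
gripper_width: 0.0122
[-2.58886065  6.27187793  6.43033617] [0.96559549 0.43218513 0.04224526]
```

```bash
python3 -m inch '{"delta_pos":[[0,0,0.002],[0,0,0.002],[0,0,0.002],[0,0,0.002],[0,0,0.002],[0,0,0.002],[0,0,0.002],[0,0,0.002],[0,0,0.002],[0,0,0.002],[0,0,0.002],[0,0,0.002]],"twist":[[0,0,-0.05],[0,0,-0.18],[0,0,-0.32],[0,0,-0.46],[0,0,-0.6],[0,0,-0.74],[0,0,-0.88],[0,0,-1.02],[0,0,-1.14],[0,0,-1.23],[0,0,-1.23],[0,0,-1.23]],"gripper":[255,255,255,255,255,255,255,255,255,255,255,255]}'; python3 - <<'E'
from h import *
c=capture("wrist");cv2.imwrite("pics/w3.png",c["frame"]);s=manip.get_state();print(s['force'],s['torque'])
M=R.from_quat(s["eef_rot"]).as_matrix();print("y ang-pi/2",np.arctan2(M[1,1],M[0,1])-np.pi/2)
E
```

```text
time_s: 5.75
tool_pos: [0.5487, 0.0306, 0.0973]
eef_rot: [0.323, 0.63, -0.319, 0.63]
force: [8.3, 15.4, -11.0]
gripper_width: 0.012
[  7.62864478  14.61686655 -11.27819583] [ 2.24129929 -1.2933344  -0.03909828]
y ang-pi/2 -0.942026868949956
```

View pics/w3.png

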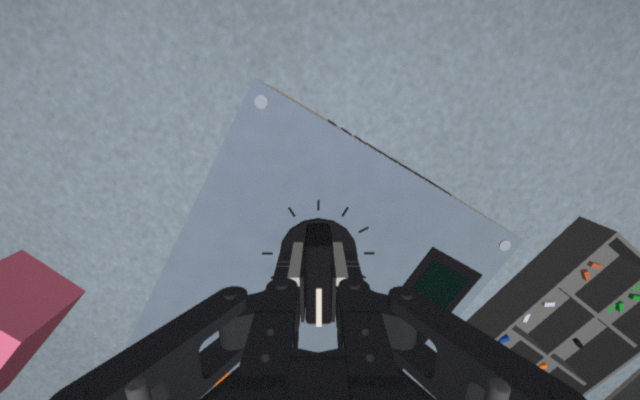

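```bash
python3 -m inch '{"delta_pos":[[0,0,0],[0,0,0],[0,0,0],[0,0,0.02],[0,0,0.06],[0,0,0.11],[0,0,0.13],[0,0,0.13]],"twist":[[0,0,0],[0,0,0],[0,0,0],[0,0,0],[0,0,0],[0,0,0],[0,0,0],[0,0,0]],"gripper":[180,120,110,100,100,60,0,0]}'; python3 - <<'E'
from h import *
import pickle
c=capture("wrist");pickle.dump(c,open("w4.pkl","wb"));crop(c,180,80,460,280,2.8,"w4c.png");cv2.imwrite("pics/w4.png",c["frame"]);s=manip.get_state();print(s['force'],s['torque'])
E
```

```text
time_s: 6.8
tool_pos: [0.5489, 0.0268, 0.2296]
eef_rot: [0.321, 0.628, -0.32, 0.632]
force: [-0.4, -0.9, 0.2]
gripper_width: 0.0856
[-0.01368054 -1.08474588  0.12361675] [-0.02782352 -0.01418721  0.00201898]
```

View pics/w4c.png

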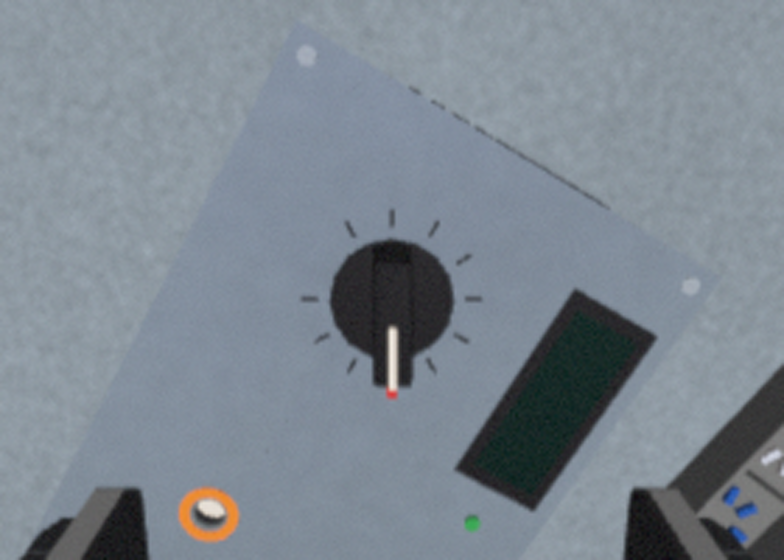

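View pics/w4.png

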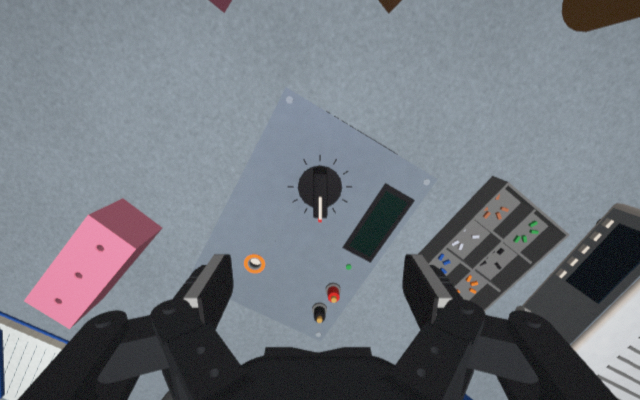

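```bash
python3 -m inch '{"delta_pos":[[-0.01,0.03,0],[-0.025,0.08,0],[-0.04,0.13,0],[-0.055,0.17,0],[-0.067,0.209,0],[-0.067,0.209,0],[-0.067,0.209,0]],"twist":[[0,0,-0.1],[0,0,-0.25],[0,0,-0.4],[0,0,-0.55],[0,0,-0.7],[0,0,-0.8],[0,0,-0.8]],"gripper":[0,0,0,0,0,0,0]}'; python3 - <<'E'
from h import *
import pickle
c=pickle.load(open("w4.pkl","rb"))
f=lambda u,v,z:atz(c,180+u/2.8,80+v/2.8,z)[:2]
k=f(392,299,.079);h=f(209,515,.075);d=k-h
print("knob",k,"hole",h,"yaw",np.arctan2(d[1],d[0])-np.arctan2(110,18))
c=capture("wrist");pickle.dump(c,open("w5.pkl","wb"));crop(c,180,80,460,280,2.8,"w5c.png");cv2.imwrite("pics/w5.png",c["frame"])
for q in ["stylus","driver_blue"]:
    for r in outline_of(q,c)[:2]: print(q,round(r["conf"],2),np.round(r["extent"],1))
E
```

```text
time_s: 7.72
tool_pos: [0.4795, 0.2364, 0.2254]
eef_rot: [-0.539, -0.456, 0.541, -0.456]
force: [-0.1, -0.0, -0.2]
gripper_width: 0.0854
knob [0.54903695 0.02939447] hole [ 0.54325175 -0.08256478] yaw 0.1105723689790552
stylus 0.72 [580.  258.4 120.  129.1]
stylus 0.7 [323.6 198.2  19.2  41.7]
driver_blue 0.6 [325.1 138.9  28.1  31.8]
```

View pics/w5.png

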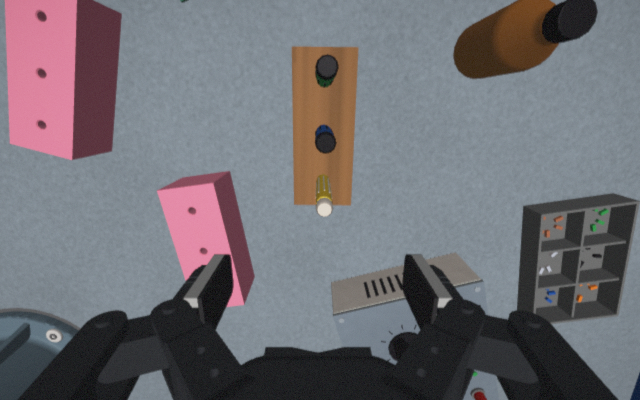

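View pics/w5c.png

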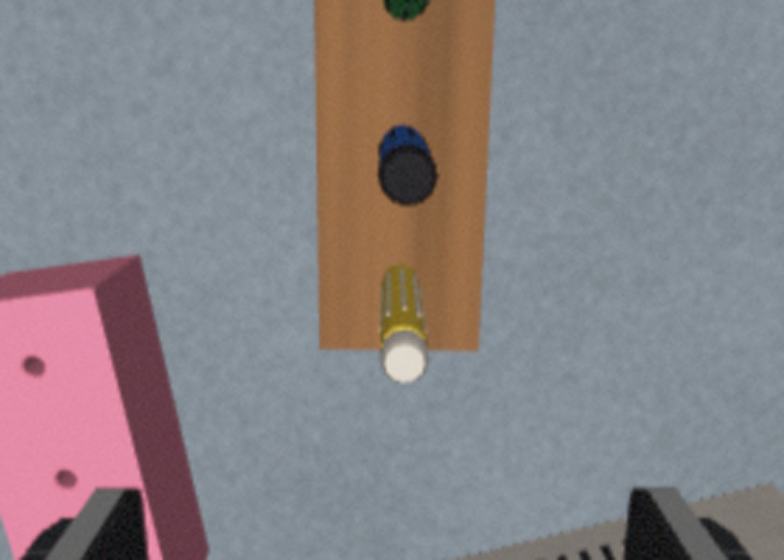

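```bash
python3 - <<'E'
from h import *
import pickle
c=pickle.load(open("w5.pkl","rb"))
f=lambda u,v,z:atz(c,180+u/2.8,80+v/2.8,z)
print("cap",f(404.5,359,.151),"collar/back of base",f(401,266,.06),"blue",f(407,176,.151))
s=manip.get_state();M=R.from_quat(s["eef_rot"]).as_matrix();print("tool",s["tool_pos"],"y ang",np.arctan2(M[1,1],M[0,1]))
print("stand edges",f(320,349,.06),f(480,350,.06))
E
```

```text
cap [0.48461679 0.24160757 0.151     ] collar/back of base [0.48575637 0.24541961 0.06      ] blue [0.49287164 0.28779671 0.151     ]
tool [0.48039449 0.23564727 0.22631152] y ang -0.1700686935779536
stand edges [0.45059482 0.21920328 0.06      ] [0.50964686 0.20865821 0.06      ]
```

```bash
python3 -m inch '{"delta_pos":[[0.004,0.004,0],[0.004,0.004,-0.035],[0.004,0.004,-0.07],[0.004,0.004,-0.1],[0.004,0.004,-0.107],[0.004,0.004,-0.107]],"twist":[[0,0,0],[0,0,0],[0,0,0],[0,0,0],[0,0,0],[0,0,0]],"gripper":[0,0,60,130,150,150]}'; python3 - <<'E'
from h import *
c=capture("wrist");crop(c,160,120,480,360,2.4,"w6.png")
E
```

```text
time_s: 8.62
tool_pos: [0.4851, 0.2402, 0.1206]
eef_rot: [0.541, 0.455, -0.541, 0.455]
force: [-0.1, -0.0, -0.1]
gripper_width: 0.0352
```

View pics/w6.png

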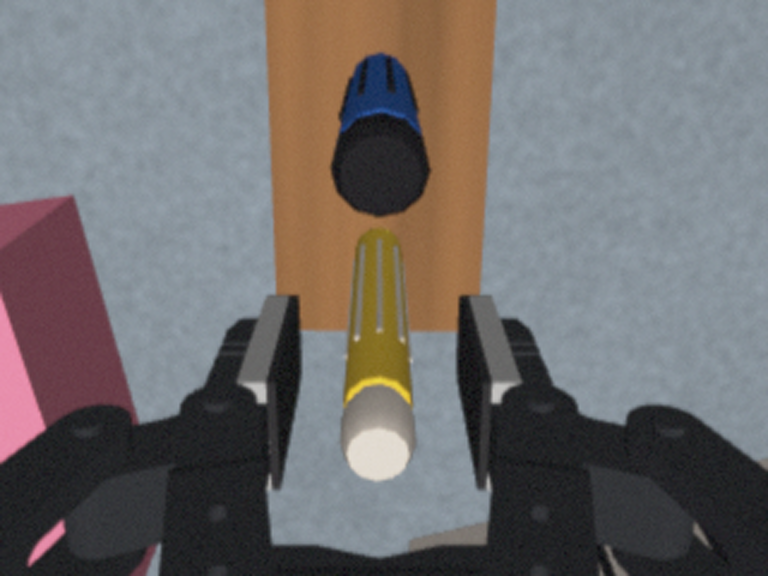

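```bash
python3 - <<'E'
from h import *
import pickle
c=capture("wrist");pickle.dump(c,open("w6.pkl","wb"))
f=lambda u,v,z:atz(c,160+u/2.4,120+v/2.4,z)
s=manip.get_state();t=s["tool_pos"];print(t)
print("cap top",f(379,451,.151))
for z in (.06,.12,.138,.151): print(z,(proj(c,[t[0],t[1],z])-[160,120])*2.4)
E
```

```text
[0.48576744 0.24044679 0.12170939]
cap top [0.48509937 0.24106497 0.151     ]
0.06 [380.85016341 246.55055132]
0.12 [382.31421893 355.41810648]
0.138 [383.00664647 406.90720168]
0.151 [383.63349468 453.51980085]
```

```bash
python3 -m inch '{"delta_pos":[[0,0,0],[0,0,0],[0,0,0],[0,0,0],[0,0,0]],"twist":[[0,0,0],[0,0,0],[0,0,0],[0,0,0],[0,0,0]],"gripper":[200,255,255,255,255]}'; python3 -c "
from bench import manip;s=manip.get_state();print(s['force'],s['torque'],s['tool_pos'])"
```

```text
time_s: 9.35
tool_pos: [0.4854, 0.2405, 0.1216]
eef_rot: [0.542, 0.455, -0.54, 0.456]
force: [-2.2, -0.0, 7.0]
gripper_width: 0.0113
[-2.15668821 -0.03695655  6.97432974] [-0.01561964  0.22885548  0.03639268] [0.48542871 0.24051606 0.12156247]
```

```bash
python3 -m inch '{"delta_pos":[[0,0,0.01],[0,0,0.03],[0,0,0.055],[0,0,0.08],[0,0,0.105],[0,0,0.13],[0,0,0.15],[0,0,0.15],[0,0,0.15]],"twist":[[0,0,0],[0,0,0],[0,0,0],[0,0,0],[0,0,0],[0,0,0],[0,0,0],[0,0,0],[0,0,0]],"gripper":[255,255,255,255,255,255,255,255,255]}'; python3 - <<'E'
from h import *
c=capture("wrist");crop(c,160,100,480,360,2.3,"w7.png")
c=capture("side");crop(c,180,60,400,240,3.5,"s7.png");print(manip.get_state()["force"])
E
```

```text
time_s: 10.48
tool_pos: [0.4841, 0.2401, 0.2695]
eef_rot: [-0.541, -0.456, 0.541, -0.455]
force: [-0.1, 0.6, -0.8]
gripper_width: 0.0112
[-0.3196604   0.16831855 -1.25626756]
```

View pics/w7.png

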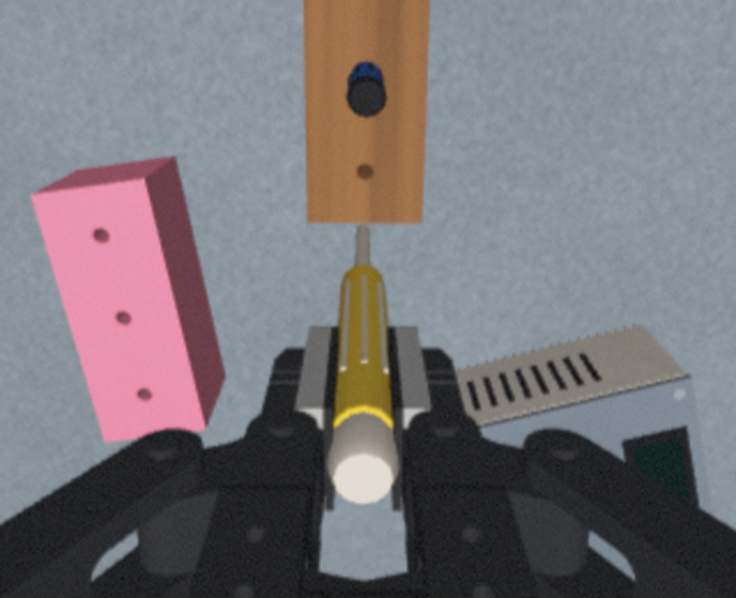

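View pics/s7.png

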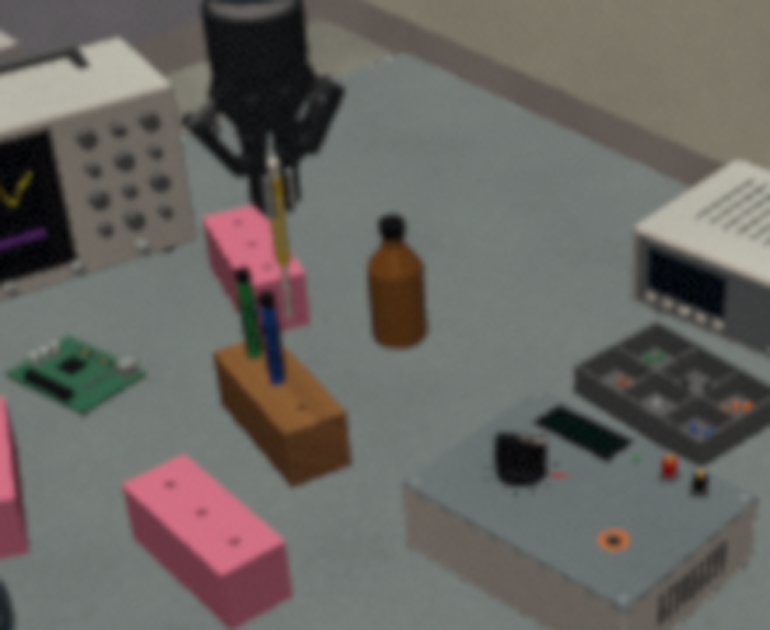

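```bash
python3 -m inch '{"delta_pos":[[0.006,-0.03,0],[0.014,-0.08,0],[0.023,-0.13,0],[0.032,-0.18,0],[0.041,-0.23,0],[0.05,-0.28,0],[0.056,-0.31,0],[0.058,-0.323,0],[0.058,-0.323,-0.025],[0.058,-0.323,-0.05],[0.058,-0.323,-0.055],[0.058,-0.323,-0.055]],"twist":[[0,0,0],[0,0,0],[0,0,0],[0,0,0],[0,0,0],[0,0,0],[0,0,0],[0,0,0],[0,0,0],[0,0,0],[0,0,0],[0,0,0]],"gripper":[255,255,255,255,255,255,255,255,255,255,255,255]}'; python3 - <<'E'
from h import *
import pickle
c=capture("wrist");crop(c,200,80,440,280,3,"w8.png");pickle.dump(c,open("w8.pkl","wb"))
d=capture("side");crop(d,280,130,420,250,5,"s8.png");pickle.dump(d,open("s8.pkl","wb"))
e=capture("top");crop(e,270,150,390,230,6,"t8.png");pickle.dump(e,open("t8.pkl","wb"))
s=manip.get_state();print(s["force"],s["tool_pos"])
M=R.from_quat(s["eef_rot"]).as_matrix();print(M[:,0])
E
```

```text
time_s: 12.08
tool_pos: [0.5426, -0.0821, 0.2153]
eef_rot: [-0.541, -0.456, 0.541, -0.455]
force: [0.4, 0.3, 0.0]
gripper_width: 0.0113
[0.25245808 0.92807628 0.53127434] [ 0.54331155 -0.08269437  0.21652021]
[ 1.86777506e-03 -6.55663029e-04 -9.99998041e-01]
```

View pics/w8.png

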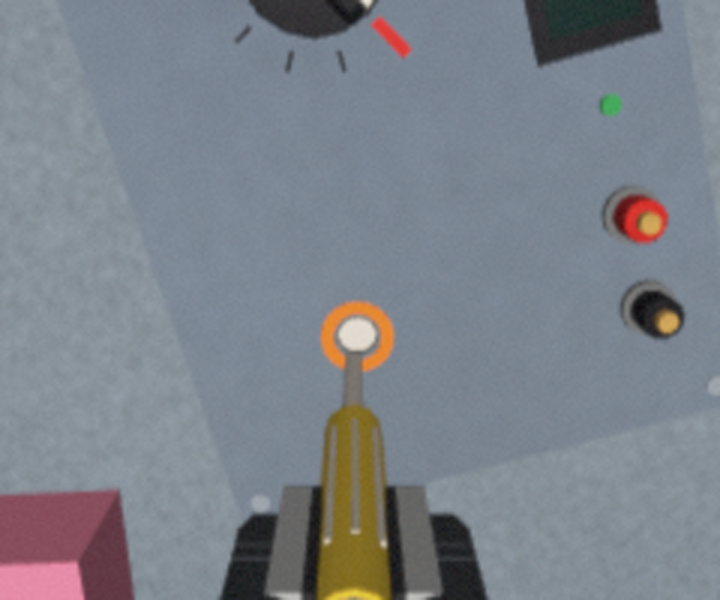

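View pics/s8.png

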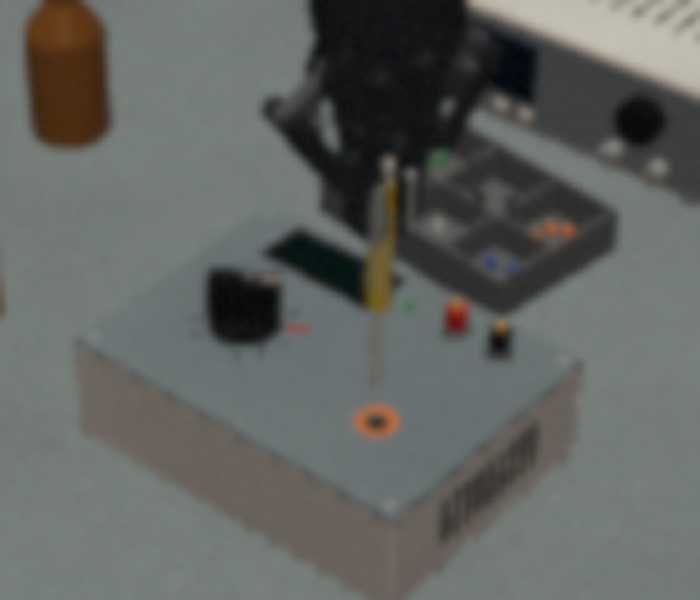

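View pics/t8.png

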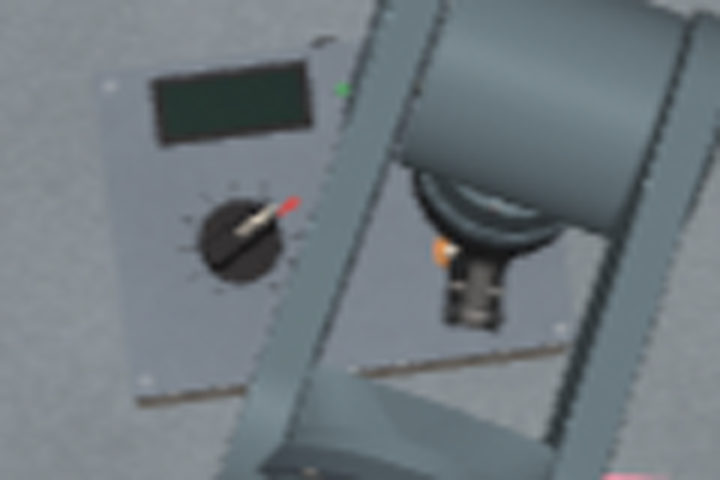

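```bash
python3 - <<'E'
from h import *
import pickle
c=pickle.load(open("w8.pkl","rb"));d=pickle.load(open("s8.pkl","rb"))
f=lambda u,v,z:atz(c,200+u/3,80+v/3,z)
g=lambda u,v,z:atz(d,280+u/5,130+v/5,z)
print("hole wrist",f(358,337.5,.075),"side",g(377,421,.075))
print("tip wrist",f(354,352,.100),"side",g(376,384,.100))
t=[.5430,-.0826]
for z in (.1,.154): print("proj w",z,(proj(c,[*t,z])-[200,80])*3,"s",(proj(d,[*t,z])-[280,130])*5)
E
```

```text
hole wrist [ 0.54333343 -0.08327805  0.075     ] side [ 0.54265608 -0.08546022  0.075     ]
tip wrist [ 0.54256043 -0.08021919  0.1       ] side [ 0.5427668  -0.08383479  0.1       ]
proj w 0.1 [356.91042537 359.52206301] s [374.65671352 382.72116764]
proj w 0.154 [357.84567203 430.2002341 ] s [376.87767199 302.96646065]
```

```bash
python3 -m inch '{"delta_pos":[[0.0005,-0.0015,0],[0.0005,-0.0015,-0.01],[0.0005,-0.0015,-0.018],[0.0005,-0.0015,-0.018]],"twist":[[0,0,0],[0,0,0],[0,0,0],[0,0,0]],"gripper":[255,255,255,255]}'; python3 - <<'E'
from h import *
import pickle
c=capture("wrist");crop(c,260,140,380,240,6,"w9.png");pickle.dump(c,open("w9.pkl","wb"))
d=capture("side");crop(d,320,180,400,240,8,"s9.png");pickle.dump(d,open("s9.pkl","wb"))
s=manip.get_state();print(s["force"],s["tool_pos"])
E
```

```text
time_s: 12.72
tool_pos: [0.5424, -0.084, 0.1959]
eef_rot: [-0.54, -0.456, 0.541, -0.455]
force: [-0.6, 0.4, -0.6]
gripper_width: 0.0114
[-0.48113658  0.11684501 -0.39922968] [ 0.54300394 -0.08422077  0.19698813]
```

View pics/w9.png

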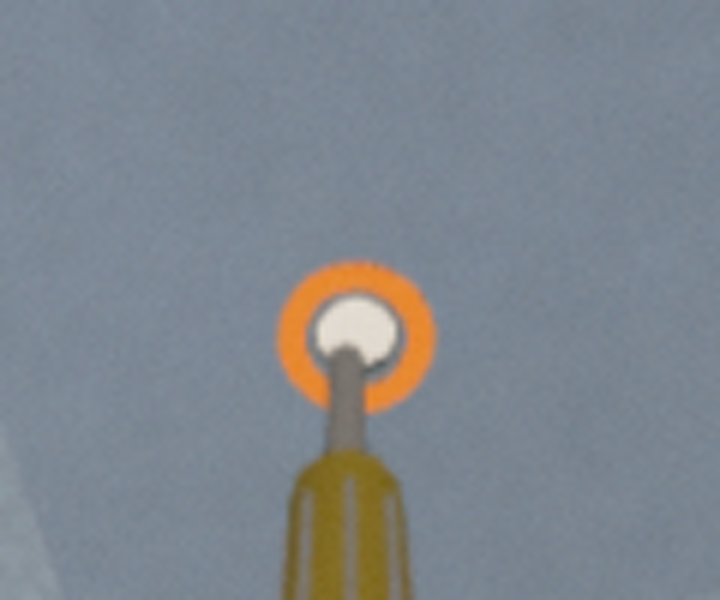

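View pics/s9.png

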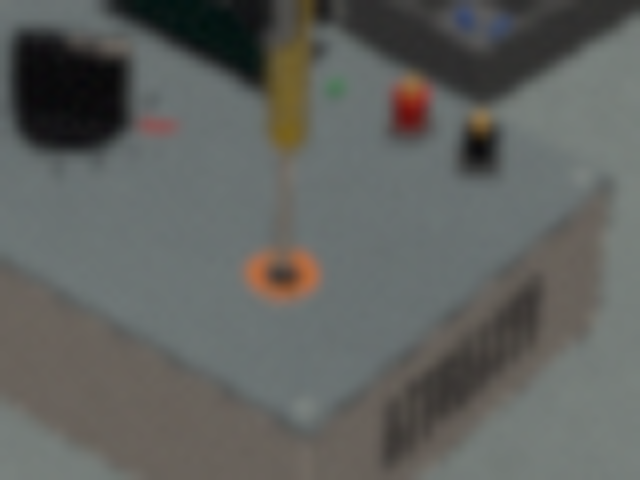

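```bash
python3 - <<'E'
from h import *
import pickle
c=pickle.load(open("w9.pkl","rb"));d=pickle.load(open("s9.pkl","rb"))
f=lambda u,v,z:atz(c,260+u/6,140+v/6,z)
g=lambda u,v,z:atz(d,320+u/8,180+v/8,z)
h=f(357,338,.075);print("hole wrist",h,"side",g(283,273,.075))
for z in (.078,.081,.084): print(z,"tip far edge wrist (minus 2.5mm y -> centre)",f(346,347,z)-[0,.0025,0],"side",g(284,258,z))
E
```

```text
hole wrist [ 0.54327723 -0.08303058  0.075     ] side [ 0.54282557 -0.08519805  0.075     ]
0.078 tip far edge wrist (minus 2.5mm y -> centre) [ 0.54161056 -0.08570729  0.078     ] side [ 0.54603502 -0.08240251  0.078     ]
0.081 tip far edge wrist (minus 2.5mm y -> centre) [ 0.5417759  -0.08479698  0.081     ] side [ 0.54352182 -0.08479573  0.081     ]
0.084 tip far edge wrist (minus 2.5mm y -> centre) [ 0.54194125 -0.08388666  0.084     ] side [ 0.54100863 -0.08718895  0.084     ]
```

```bash
python3 -m inch '{"delta_pos":[[0.0012,0.001,0],[0.0012,0.001,-0.004],[0.0012,0.001,-0.009],[0.0012,0.001,-0.013],[0.0012,0.001,-0.013]],"twist":[[0,0,0],[0,0,0],[0,0,0],[0,0,0],[0,0,0]],"gripper":[255,255,255,255,255]}'; python3 - <<'E'
from h import *
c=capture("wrist");crop(c,260,140,380,240,6,"w10.png")
s=manip.get_state();print(s["force"],s["tool_pos"])
E
```

```text
time_s: 13.45
tool_pos: [0.544, -0.0831, 0.1837]
eef_rot: [-0.541, -0.456, 0.541, -0.455]
force: [0.3, 0.1, -0.3]
gripper_width: 0.0115
[ 0.82565089  0.42588644 -0.18806763] [ 0.54417498 -0.083203    0.18400813]
```

View pics/w10.png

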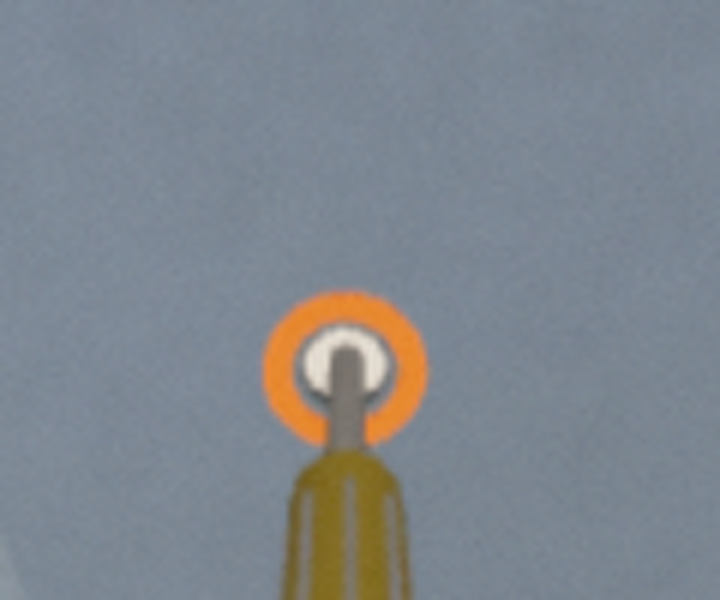

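```bash
python3 -m inch '{"delta_pos":[[0,0,-0.002],[0,0,-0.004],[0,0,-0.005],[0,0,-0.006],[0,0,-0.006],[0,0,-0.006]],"twist":[[0,0,0],[0,0,0],[0,0,0],[0,0,0],[0,0,0],[0,0,0]],"gripper":[255,255,255,255,255,255]}'; python3 -c "
from bench import manip;s=manip.get_state();print(s['force'],s['tool_pos'])"
```

```text
time_s: 14.25
tool_pos: [0.5444, -0.0833, 0.1785]
eef_rot: [0.541, 0.455, -0.541, 0.456]
force: [-0.6, 0.5, 1.5]
gripper_width: 0.0112
[-0.6455852   0.50345035  1.51001612] [ 0.54439759 -0.08326576  0.17848169]
```

```bash
python3 -m inch '{"delta_pos":[[0,0,-0.001],[0,0,-0.002],[0,0,-0.003],[0,0,-0.003],[0,0,-0.003]],"twist":[[0,0,0],[0,0,0],[0,0,0],[0,0,0],[0,0,0]],"gripper":[255,255,255,255,255]}'; python3 -c "
from bench import manip;s=manip.get_state();print(s['force'],s['tool_pos'])"; python3 -m inch '{"delta_pos":[[0,0,-0.001],[0,0,-0.001],[0,0,-0.001]],"twist":[[0,0,0],[0,0,0],[0,0,0]],"gripper":[255,255,255]}'
```

```text
time_s: 14.88
tool_pos: [0.5444, -0.0833, 0.1754]
eef_rot: [0.541, 0.455, -0.541, 0.456]
force: [-0.6, 0.6, 3.7]
gripper_width: 0.0112
[-0.56351762  0.64841279  3.74989961] [ 0.5444454  -0.0833034   0.17544043]
time_s: 15.25
tool_pos: [0.5444, -0.0833, 0.1744]
eef_rot: [0.541, 0.455, -0.541, 0.456]
force: [0.3, 0.5, 3.8]
gripper_width: 0.011
```

```bash
for i in 1; do python3 -m inch '{"delta_pos":[[0,0,-0.001],[0,0,-0.001],[0,0,-0.001]],"twist":[[0,0,0],[0,0,0],[0,0,0]],"gripper":[255,255,255]}'; done; python3 -m inch '{"delta_pos":[[0,0,-0.0005],[0,0,-0.001],[0,0,-0.001],[0,0,-0.001]],"twist":[[0,0,0],[0,0,0],[0,0,0],[0,0,0]],"gripper":[255,255,255,255]}'
```

```text
time_s: 15.62
tool_pos: [0.5445, -0.0833, 0.1734]
eef_rot: [0.541, 0.455, -0.541, 0.456]
force: [0.2, 0.2, 4.0]
gripper_width: 0.0115
time_s: 16.12
tool_pos: [0.5445, -0.0833, 0.1725]
eef_rot: [0.541, 0.455, -0.541, 0.456]
force: [-0.3, -0.7, 4.2]
gripper_width: 0.0114
```

```bash
python3 -m inch '{"delta_pos":[[0,0,-0.0005],[0,0,-0.0005],[0,0,-0.0005]],"twist":[[0,0,0],[0,0,0],[0,0,0]],"gripper":[255,255,255]}'; python3 -m inch '{"delta_pos":[[0,0,-0.0005],[0,0,-0.0005],[0,0,-0.0005]],"twist":[[0,0,0],[0,0,0],[0,0,0]],"gripper":[255,255,255]}'
python3 - <<'E'
from h import *
c=capture("wrist");crop(c,260,140,380,240,6,"w11.png")
e=capture("side");crop(e,280,130,420,250,5,"s11.png")
for i in range(5): capture("top");print(manip.get_state()["force"])
E
```

```text
time_s: 16.5
tool_pos: [0.5446, -0.0834, 0.1723]
eef_rot: [0.541, 0.455, -0.541, 0.456]
force: [-0.6, 0.3, 7.6]
gripper_width: 0.0111
time_s: 16.88
tool_pos: [0.5447, -0.0834, 0.1722]
eef_rot: [0.541, 0.455, -0.541, 0.456]
force: [-1.8, 0.2, 9.5]
gripper_width: 0.0111
[-0.98133394  0.74376267  9.33732055]
[-1.8819631   1.29176436  9.30572429]
[-0.88755256  0.86356608  9.10290049]
[-1.97831203  0.61867058  9.34820296]
[-1.73958006  1.07674862  9.28614918]
```

View pics/w11.png

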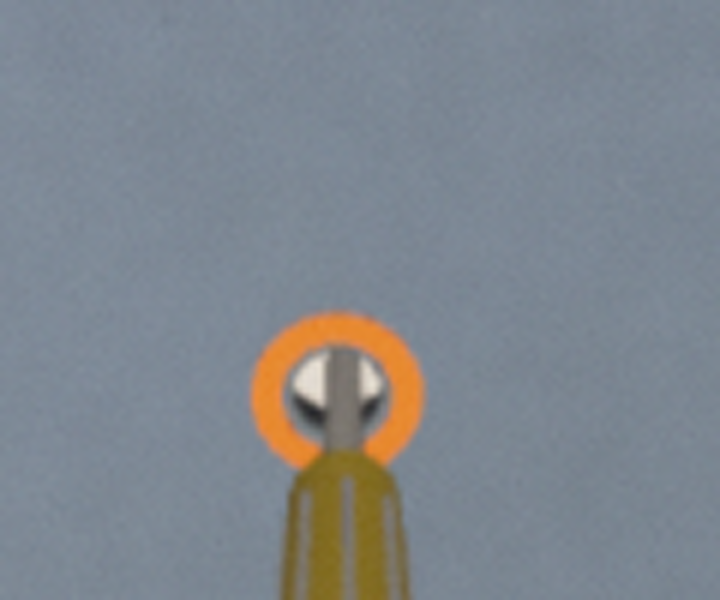

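View pics/s11.png

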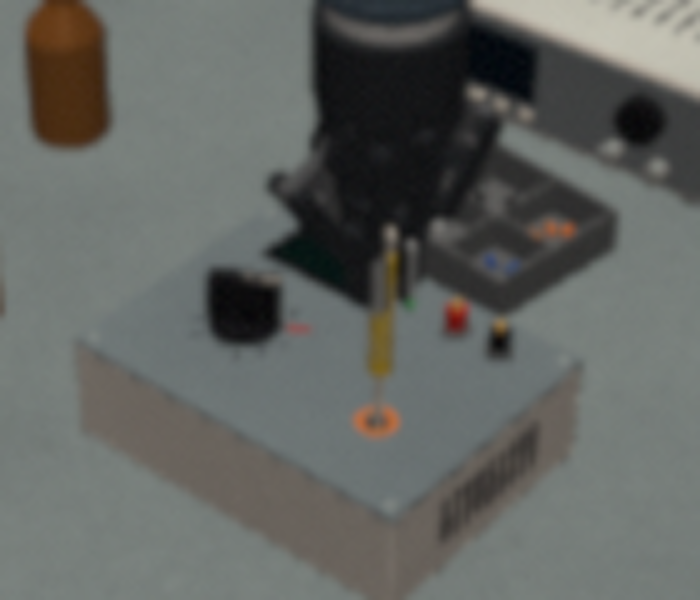

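```bash
python3 -c "
from bench import ticket;print(ticket.finish_job())"
```

```text
the job is handed in; nothing more can be done
None
```

I set the knob to the red mark and let go of it. Then I drew the stylus out of the stand, and it is now holding the button down through the orange-ringed hole. The job was handed in at about 17 s of the 54 s allowed; no verdict is reported.

- **Knob:** I turned it about 1.23 rad clockwise. After release, the wrist and top pictures showed the pointer line running onto the red mark. The later side views show it unchanged.
- **Stylus and button:** The tip is centred in the hole to about 1–2 mm. The force rose from 1.5 N to about 4 N over 6 mm of travel, then climbed steeply, so the button is at its stop. It held steady at about 9.3 N, with less than 2 N sideways.
- **Checks that disagreed:** The side camera put the hole about 2 mm off in y from the wrist camera, which is within calibration. I followed the wrist camera, and the stylus went in without touching the edge.
- **Not checked:** I made no final picture comparison of where the other things on the bench stand. The arm went near none of the loose things. When the stylus was lifted out, the two screwdrivers were still upright in the stand.

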